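Seat an end cover on the leak-test stand

TASK

On the bench's leak-test stand, slide the round end cover along the stand, without lifting it off, until it drops over the locating pin on the lower seat. Then press it fully down against the sprung rubber seal until it sits flat on the seat, and finish while still holding it pressed home, because it springs back up when let go. Leave the other things on the bench where they are.

Things in the scene. Friction and masses are not known exactly. Their poses are not given: they have to be found in the camera images.
- stand: Fixed grey stand, 120 mm wide (x), 260 mm long (y -130 to +130); origin: centre of its underside on the bench, z up. Deck, y -130 to +10, top 50 mm above the bench, where the cover starts; lower seat, y +10 to +130, top 38 mm above the bench. Pin on the seat at x 0, y +59. The cover slides in the stand's +y direction; no side fences.
- pin_tip (a point): Centre of the top of the fixed upright steel locating pin, 49.5 mm above the bench (0.5 mm below the deck), so the cover rides over the pin top. Pin 12 mm in diameter, 11.5 mm high above the seat, its tip chamfered 2 mm.
- seal (a joint): Sprung black rubber ring around the pin, 60 mm outside, 32 mm inside diameter. Value: how far it is pushed down (m): 0 = up, its top 4 mm above the seat (42 mm above the bench); 0.004 = level with the seat. Its spring takes about 8 N before it moves, 12 N at 0.004, so it carries the cover's weight and the cover must be pressed.
- cover: Loose aluminium cover, 0.3 to 0.52 kg: flange 90 mm diameter, 16 mm thick; central round boss 40 mm diameter, 30 mm tall, to push or grip. Origin: centre of the underside, z up. Blind bore there, 15 mm diameter, 13 mm deep, takes the pin. Underside above the bench: 50 mm on the deck, 42 mm dropped on the pin and resting on the seal, 38 mm fully home.
- grease_can: Bystander: closed can 80 mm in diameter, 110 mm tall, origin at the centre of its underside.
- wrench: Bystander: steel wrench lying flat, origin under its middle.
- bushing: Bystander: flanged brass bushing, 56 mm in diameter, 45 mm tall, origin at the centre of its underside.
- oil_filter: Bystander: white round oil filter, 76 mm in diameter, 90 mm tall, origin at the centre of its underside.
There are look-alikes about, which are no part of the job. What is shaped like the cover but pink or turquoise is not meant.

How it is judged:
On the way:
1. the cover has dropped over the locating pin (horizontal distance between cover and pin_tip below 0.004 m and z of cover in the frame of stand below 0.0445 m), for 0.1 s.
At the end, for the whole second after the job is handed in: The cover is over the pin (centres within 4 mm), flat (within 2 degrees) and its underside within 1.7 mm of the seat with the seal pushed down more than 2.3 mm, at rest, while the robot itself still presses on it (more than 2 N of contact) (horizontal distance between cover and pin_tip below 0.004 m and z of cover in the frame of stand below 0.0397 m and value of joint seal above 0.0023 m and angle between cover's own z axis and vertical below 0.035 rad and linear speed of cover below 0.01 m/s and contact force between any of the fingers, the arm and cover above 2 N); the arm keeps its last pose, push and grip.
It fails at once if the cover was lifted off the stand (more than 10 mm above the deck) (z of cover in the frame of stand above 0.06 m).
It fails at once if a bystander was disturbed (moved more than 20 mm) (distance of any of grease_can, wrench, bushing, oil_filter from where it was at the start of the episode above 0.02 m).
It also fails if it takes over 32 s, if anything falls off the work surface, if the arm or the gripper's body presses on something with over 40 N, if the wrist force passes 120 N, or if a joint passes its speed limit or range.

ROBOT

A 6-joint arm with a two-finger parallel gripper is mounted at the origin on the work surface. World frame = base frame: x ahead of the robot, y to its left, z up, the work surface at z = 0. Lengths are in m, angles in rad, forces in N, time in s.
With the tool pointing down it reaches from about 0.375 to 0.9 m from the base axis. Payload 3.1 kg.
Tool frame: the origin (TCP) lies at the centre of the arm's flange, where the gripper is bolted on; the fingertips stand 182 mm ahead of it and the grasp point (between the pads) lies 164 mm ahead of it; z points along the fingers, y is the line along which they close (so a half turn about z gives the same grasp; the last joint's range is limited). The gripper opens to 87 mm and grips with 3 to 60 N. Pads are 19 mm wide; open, the fingers measure 117 mm over their backs; the gripper's body (75 mm by 190 mm) begins 51 mm behind the grasp point.
Start: joints at [1.038, 0.527, 1.433, -0, 1.181, -0.178], TCP at [0.216, 0.586, 0.405] pointing down, gripper open.
Joint ranges: [-3.08, 3.08], [-0.75, 2.2], [0.22, 2.44], [-1.43, 4.57], [0, 2.65], [-2.85, 2.85]. Speed limits (rad/s): [2.79, 2.79, 3.14, 3.14, 3.14, 3.14].

INTERFACE

Orientations are given as a unit quaternion [x, y, z, w].
In Python, from rig import * gives the robot as it stands.
- The arm moves only by the tool move_arm, never from a script. Its argument "commands" is a list that holds one entry, the list of rows, each a list of 6 numbers: the shift along the tool's x, y, z in units of 40 mm (1.0 is 40 mm), then the turn, a rotation vector about the tool's x, y, z in rad. A call has 1 to 12 rows; each row is the pose to reach, as a shift and turn from the pose commanded when the call began, along the tool's axes at that moment; what a row does not reach only later rows make up. A row lasts 1/8 s, in which the tool goes at most 62.5 mm and 10.7 degrees, less where a joint would pass 70% of its speed; a pose out of reach is approached as far as the arm can. A call with a gripper value outside its range is refused whole. "claw" is the closure, from -1 (fully open) to 1 (shut), so that 0 is half open, set as the call begins (left out, the last holds). The fingers move at their own pace and stop on an object; "squeeze" is the grip in N (left out, the last holds). Time passes only in rows, so rows that repeat a pose let the fingers close. It gives the time, the measured TCP pose, the force, the opening and the grip force at its end, in the units of the state.
- get_obs(): the state, without advancing time (a new reading comes with each control period).
- camera(name): name is "scene" or "top"; returns a dict with "pixels" (420x560x3 uint8, blue, green, red), "range_z" (420x560 float32, m along the optical axis (not along the pixel's ray), 0 where there is no reading), "camera_matrix" (3x3 intrinsics, pixels), "extrinsics" (4x4, takes a point from world to camera coordinates). Camera axes: x right, y up, looking along -z (the intrinsics and any distortion apply to the point x, -y, -z); pixel columns grow to the right and rows downward; lengths in m; the calibration is good to about 2 mm. A picture is of the moment at which its call begins.
- hand_in(): hands the job in; it is judged then, once.
The state is a dict: "time": time; "q": joint angles; "joint_velocities": joint speeds; "joint_torque": joint torques, N m; "position": TCP position; "tool_rot": TCP orientation; "ft_force": force on the tool from outside, world axes, zero at the start; "moment": the same for the moment, N m; "grip_width": finger opening in m; "grip_force": force on a finger pad.
Only numpy, scipy, OpenCV 4.12 (cv2) and the standard library are available. Lean on these libraries where they do the work, as an engineer would, in place of code of your own. Each camera call takes 0.05 s, during which the arm holds its last target. There are 200 camera calls.

## Working session

There is one attempt and no reset: what is moved stays moved. The work goes in short steps, Python scripts to look and compute and a tool call to move; the robot and the scene stay as the last step left them, time stands still between calls to the robot, and variables do not carry over. Pictures are saved under pics/ and viewed, at most 10 in all, crops included, and the job is handed in when it is done.

Besides the shell and the picture viewer there is one more tool, called after "Emit:" in YAML: its name, and indented under it one key for each argument. move_arm: Moves the arm, as the interface text tells. Its arguments: {"type":"object","properties":{"commands":{"type":"array","items":{"type":"array","items":{"type":"array","items":{"type":"number"}}}},"claw":{"type":"number"},"squeeze":{"type":"number"}},"required":["commands"]}

```bash
mkdir -p pics
cat > h.py <<'E'
from rig import *
import numpy as np, cv2
def world(c,u,v,z=None):
    # world point of pixel from depth, or at plane height z
    K=c["camera_matrix"];E=np.linalg.inv(c["extrinsics"])
    d=np.array([(u-K[0,2])/K[0,0],-(v-K[1,2])/K[1,1],-1.])
    o=E[:3,3];r=E[:3,:3]@d
    t=c["range_z"][int(round(v)),int(round(u))] if z is None else (z-o[2])/r[2]
    return o+t*r
E
python3 - <<'E'
from h import *
for n in("top","scene"):
    c=camera(n);cv2.imwrite(f"pics/{n}0.png",c["pixels"]);np.savez(f"{n}0.npz",**c);print(c["camera_matrix"],c["extrinsics"],c.keys())
o=get_obs();print(o)
E
```

```text
[[405.22301702   0.         278.91331303]
 [  0.         405.22301702 209.4303788 ]
 [  0.           0.           1.        ]] [[ 0.01495364 -0.99970929  0.01891365 -0.03554587]
 [ 0.9898323   0.01747656  0.14116157 -0.59355844]
 [-0.14145108  0.01661046  0.98980588 -1.07172011]
 [ 0.          0.          0.          1.        ]] dict_keys(['pixels', 'range_z', 'camera_matrix', 'extrinsics'])
[[541.26746236   0.         279.70711646]
 [  0.         541.26746236 203.25783482]
 [  0.           0.           1.        ]] [[ 2.59273332e-01  9.65803759e-01  6.61403801e-04 -1.38578342e-01]
 [-7.69596013e-01  2.06186834e-01  6.04325216e-01  4.20424861e-01]
 [ 5.83523193e-01 -1.57194426e-01  7.96737470e-01 -1.79676167e+00]
 [ 0.00000000e+00  0.00000000e+00  0.00000000e+00  1.00000000e+00]] dict_keys(['pixels', 'range_z', 'camera_matrix', 'extrinsics'])
{'time': 0.1, 'q': array([ 1.03852428e+00,  5.28363364e-01,  1.43374888e+00, -1.15471753e-05,
        1.18142698e+00, -1.78459928e-01]), 'joint_velocities': array([-1.20279836e-03, -4.92593609e-04, -3.90018900e-03,  2.11945955e-03,
        7.68439785e-04, -3.80651565e-05]), 'joint_torque': array([ 2.00542463e-04, -4.40986562e+01, -1.77151823e+01,  6.35054195e-02,
        5.34176314e-02, -5.63733465e-05]), 'position': array([0.21634088, 0.58603866, 0.40388325]), 'tool_rot': array([ 1.75982524e-01,  9.84392810e-01, -9.14332611e-04, -3.33633338e-04]), 'ft_force': array([ 0.31639436,  0.00408002, -0.24203289]), 'moment': array([-0.00386999,  0.0530808 ,  0.04143947]), 'grip_force': 0.0, 'grip_width': 0.08701117419614421}
```

View pics/top0.png

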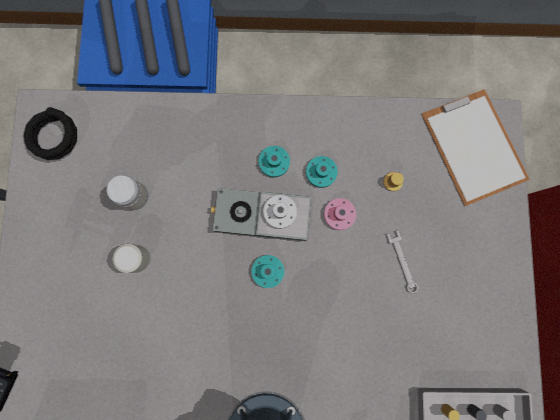

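View pics/scene0.png

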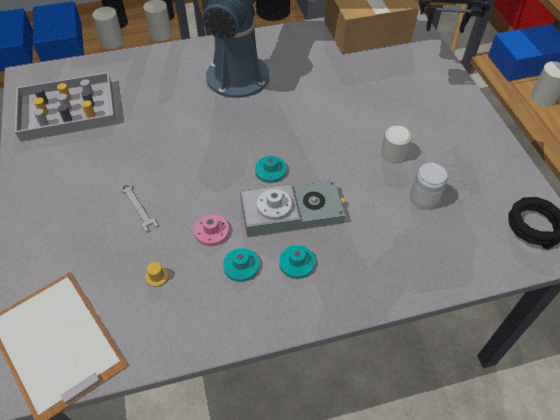

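Candidates (top view): silver cover on the stand (280,211); pink (341,213); turquoise (274,161), (321,171), (267,271). I choose the silver one. The seal and pin are at (240,211), so stand +y points left in the image (roughly world +y).

Run:
```python
from h import *
t=dict(np.load("top0.npz"));s=dict(np.load("scene0.npz"))
a=cv2.resize(t["pixels"][180:250,200:320],None,fx=6.5,fy=6.5,interpolation=cv2.INTER_CUBIC)[:300]
a=cv2.resize(t["pixels"][183:246,202:322],(780,410),interpolation=cv2.INTER_CUBIC)
cv2.imwrite("pics/crop_top.png",a)
b=cv2.resize(s["pixels"][170:240,230:350],(780,455),interpolation=cv2.INTER_CUBIC)
cv2.imwrite("pics/crop_scene.png",b)
for p in[(281,200),(272,213),(281,211),(240,211),(222,200)]:print(p,world(t,*p).round(4))
```

```text
(281, 200) [ 0.6167 -0.0307  0.0647]
(272, 213) [ 0.5808 -0.007   0.0653]
(281, 211) [ 0.5827 -0.0305  0.0937]
(240, 211) [0.587  0.0803 0.0484]
(222, 200) [0.6183 0.1317 0.0374]
```

View pics/crop_top.png

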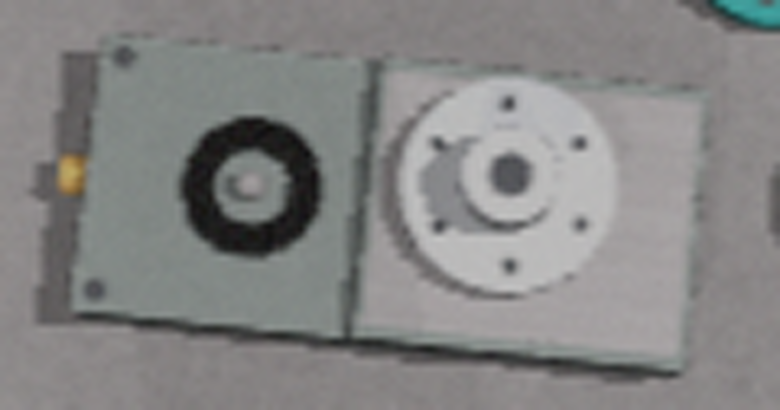

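View pics/crop_scene.png

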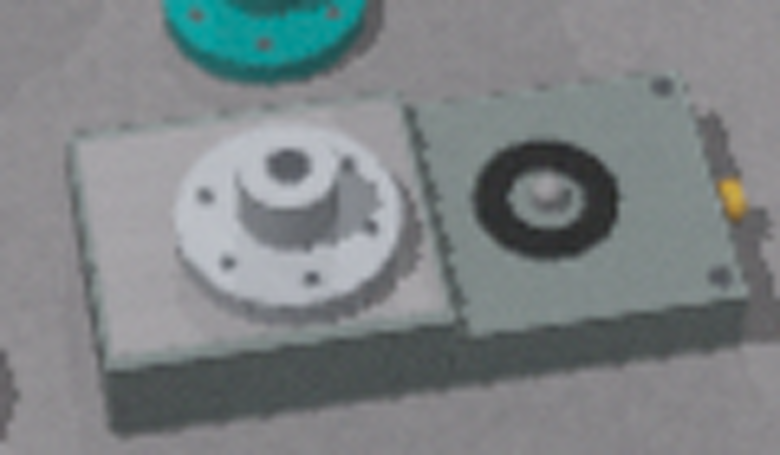

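The crops show the silver cover on the deck (flange centre about crop (507,186)), the plate seam, and the black seal with the steel pin in the middle (crop (251,186)). The choice is right. Next I measure it precisely.

```bash
cat >> h.py <<'E'
from scipy.optimize import least_squares
from scipy.spatial.transform import Rotation as R
def depthmap(c):
    v,u=np.mgrid[0:420,0:560];K=c["camera_matrix"];E=np.linalg.inv(c["extrinsics"])
    d=np.stack([(u-K[0,2])/K[0,0],-(v-K[1,2])/K[1,1],-np.ones_like(u,float)],-1)*c["range_z"][...,None]
    return d@E[:3,:3].T+E[:3,3]
def delta(o,goal,rot):
    "tool-frame shift (units) and turn from pose o to goal"
    r=R.from_quat(o["tool_rot"]);return (r.inv().apply(goal-o["position"])/.04).round(3),(r.inv()*rot).as_rotvec().round(4)
E
python3 - <<'E'
from h import *
t=dict(np.load("top0.npz"));s=dict(np.load("scene0.npz"))
ct=lambda x,y:(202+x/6.5-.5,183+y/6.5-.5)
cs=lambda x,y:(230+x/6.5-.5,170+y/6.5-.5)
for n,p,z in[("boss",(506,175),.096),("flange",(507.5,186),.066),("seal",(251.5,186.5),.042),("pin",(249,183),.0495)]:print("T",n,world(t,*ct(*p),z).round(4))
for n,p,z in[("bosshole",(288,166),.096),("seal",(547,199),.042),("pin",(549,188),.0495)]:print("S",n,world(s,*cs(*p),z).round(4))
C=[world(t,*ct(*p),z) for p,z in[((100,38),.038),((72,312),.038),((706,92),.05),((680,372),.05)]]
print(np.round(C,4)); ey=(C[0]+C[1]-C[2]-C[3])/2; print("ydir deg",np.degrees(np.arctan2(ey[1],ey[0])),np.linalg.norm(ey[:2]),"xdir",np.degrees(np.arctan2(*(C[0]-C[1])[[1,0]])))
for n,c in(("T",t),("S",s)):
    P=depthmap(c);near=np.hypot(P[...,0]-.583,P[...,1]+.03)<.06
    for lab,lo,hi,rr in(("flange",.062,.07,.045),("boss",.092,.1,.02)):
        q=P[near&(P[...,2]>lo)&(P[...,2]<hi)]
        (x,y),r=cv2.minEnclosingCircle(q[:,:2].astype(np.float32));print(n,lab,len(q),round(x,4),round(y,4),round(r,4),q[:,2].mean().round(4))
    near=np.hypot(P[...,0]-.585,P[...,1]-.08)<.04
    g=c["pixels"].max(-1);q=P[near&(g<60)&(P[...,2]>.03)];(x,y),r=cv2.minEnclosingCircle(q[:,:2].astype(np.float32));print(n,"seal",len(q),x,y,r,q[:,2].mean())
E
```

```text
T boss [ 0.5864 -0.0261  0.096 ]
T flange [ 0.5861 -0.0273  0.066 ]
T seal [0.5874 0.0803 0.042 ]
T pin [0.5878 0.0808 0.0495]
S bosshole [ 0.5867 -0.0296  0.096 ]
S seal [0.5894 0.0782 0.042 ]
S pin [0.5897 0.0786 0.0495]
[[ 0.6507  0.147   0.038 ]
 [ 0.5334  0.1544  0.038 ]
 [ 0.6299 -0.1109  0.05  ]
 [ 0.5115 -0.1006  0.05  ]]
ydir deg 85.24709010750276 0.2573170038281163 xdir -3.6351456896658347
T flange 649 0.5867 -0.0267 0.0451 0.0658
T boss 166 0.5865 -0.0269 0.0198 0.0956
T seal 233 0.5873718857765198 0.08035455644130707 0.029183723032474518 0.041739688690912255
S flange 492 0.5883 -0.028 0.0476 0.0658
S boss 142 0.5885 -0.0312 0.0207 0.0957
S seal 178 0.587165117263794 0.07702368497848511 0.030972108244895935 0.0415621274316545
```

Run:
```python
from h import *
o=get_obs();print(delta(o,np.array([.5867,-.0278,.30]),R.from_quat([0,1,0,0])))
```

```text
(array([-14.003, -11.182,   2.614]), array([-0.0018, -0.0007, -0.3538]))
```

Emit:
move_arm:
  commands:
    - [[-1.2,-0.93,0,0,0,-0.03],[-2.4,-1.86,0,0,0,-0.06],[-3.6,-2.8,0,0,0,-0.09],[-4.8,-3.73,0,0,0,-0.12],[-6.0,-4.66,0,0,0,-0.15],[-7.2,-5.6,0.3,0,0,-0.18],[-8.4,-6.5,0.7,0,0,-0.21],[-9.6,-7.5,1.1,0,0,-0.24],[-10.8,-8.5,1.5,0,0,-0.27],[-12.0,-9.5,1.9,0,0,-0.3],[-13.1,-10.4,2.3,0,0,-0.33],[-14.003,-11.182,2.614,-0.002,-0.001,-0.354]]
  claw: -1
  squeeze: 20

```text
time: 1.6
position: [0.5878, -0.0296, 0.2991]
tool_rot: [0.0, 1.0, 0.001, 0.0]
ft_force: [0.5, 0.5, 0.5]
grip_width: 0.0869
grip_force: 0.0
```

Run:
```python
from h import *
o=get_obs();print(o["time"],o["position"],o["ft_force"],delta(o,np.array([.5867,-.0278,.249]),R.from_quat([0,1,0,0])))
```

```text
1.6 [ 0.58783242 -0.02964517  0.29911597] [0.47800026 0.51614829 0.46102211] (array([0.029, 0.044, 1.253]), array([ 0.002 ,  0.0009, -0.0001]))
```

Emit:
move_arm:
  commands:
    - [[0,0,0.5,0,0,0],[0,0,1.0,0,0,0],[0,0,1.25,0,0,0],[0,0,1.25,0,0,0],[0,0,1.25,0,0,0]]

```text
time: 2.22
position: [0.5872, -0.027, 0.2505]
tool_rot: [-0.0, 1.0, 0.001, 0.001]
ft_force: [-0.0, 0.6, -0.2]
grip_width: 0.0872
grip_force: 0.0
```

Emit:
move_arm:
  commands:
    - [[0,0,0,0,0,0],[0,0,0,0,0,0],[0,0,0,0,0,0],[0,0,0,0,0,0],[0,0,0,0,0,0],[0,0,0,0,0,0]]
  claw: 1
  squeeze: 20

```text
time: 2.98
position: [0.5871, -0.0274, 0.2502]
tool_rot: [-0.0, 1.0, 0.001, 0.001]
ft_force: [-0.4, -0.4, -0.3]
grip_width: 0.0395
grip_force: 20.0
```

Emit:
move_arm:
  commands:
    - [[0,0.3,0,0,0,0],[-0.01,0.65,0,0,0,0],[-0.01,1.0,0,0,0,0],[-0.02,1.4,0,0,0,0],[-0.02,1.8,0,0,0,0],[-0.03,2.15,0,0,0,0],[-0.03,2.45,0,0,0,0],[-0.03,2.65,0,0,0,0],[-0.03,2.69,0,0,0,0],[-0.03,2.69,0,0,0,0],[-0.03,2.69,0,0,0,0]]

```text
time: 4.35
position: [0.5882, 0.0799, 0.2502]
tool_rot: [0.0, 1.0, 0.001, 0.001]
ft_force: [0.0, 0.1, -4.3]
grip_width: 0.0394
grip_force: 20.0
```

Run:
```python
from h import *
t=camera("top");s=camera("scene");o=get_obs();print(o["time"],o["position"],o["ft_force"],o["grip_width"])
a=cv2.resize(t["pixels"][170:250,190:310],(600,400),interpolation=cv2.INTER_CUBIC)
b=cv2.resize(s["pixels"][150:240,250:385],(600,400),interpolation=cv2.INTER_CUBIC)
cv2.imwrite("pics/a1.png",b)
for n,c in(("T",t),("S",s)):
    P=depthmap(c);near=np.hypot(P[...,0]-.5875,P[...,1]-.08)<.055
    q=P[near&(P[...,2]>.055)&(P[...,2]<.07)]
    if len(q)>20:
        (x,y),r=cv2.minEnclosingCircle(q[:,:2].astype(np.float32));print(n,len(q),round(x,4),round(y,4),round(r,4),np.median(q[:,2]).round(4))
```

```text
4.45 [0.58824163 0.07989711 0.25034164] [ 0.55719223 -0.44107255 -4.06510836] 0.03973080292445838
S 428 0.5876 0.075 0.0497 0.0652
```

View pics/a1.png

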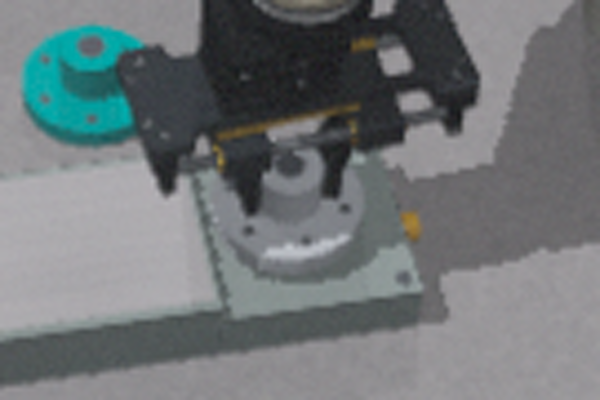

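The picture shows the cover held level over the seat (crop (295,220)), with its 4 N weight on the gripper. Next I lower it gently.

Emit:
move_arm:
  commands:
    - [[0,0,0.03,0,0,0],[0,0,0.06,0,0,0],[0,0,0.1,0,0,0],[0,0,0.1,0,0,0],[0,0,0.1,0,0,0]]

```text
time: 5.08
position: [0.5882, 0.0804, 0.2464]
tool_rot: [-0.0, 1.0, 0.001, 0.001]
ft_force: [-0.1, 0.2, -3.9]
grip_width: 0.0395
grip_force: 20.0
```

No contact force, and the cover is below the pin top, so it is on the pin. Continuing down onto the seal, then pressing.

Emit:
move_arm:
  commands:
    - [[0,0,0.04,0,0,0],[0,0,0.08,0,0,0],[0,0,0.11,0,0,0],[0,0,0.11,0,0,0],[0,0,0.11,0,0,0]]
  squeeze: 40

```text
time: 5.7
position: [0.5882, 0.0804, 0.2422]
tool_rot: [-0.0, 1.0, 0.001, 0.001]
ft_force: [-1.0, 0.2, -0.6]
grip_width: 0.0396
grip_force: 40.0
```

Emit:
move_arm:
  commands:
    - [[0,0,0.03,0,0,0],[0,0,0.06,0,0,0],[0,0,0.09,0,0,0],[0,0,0.09,0,0,0],[0,0,0.09,0,0,0]]

```text
time: 6.32
position: [0.5882, 0.0804, 0.2392]
tool_rot: [-0.0, 1.0, 0.001, 0.001]
ft_force: [-2.8, -0.8, 6.4]
grip_width: 0.039
grip_force: 40.0
```

Emit:
move_arm:
  commands:
    - [[0,0,0.03,0,0,0],[0,0,0.05,0,0,0],[0,0,0.05,0,0,0],[0,0,0.05,0,0,0],[0,0,0.05,0,0,0]]

```text
time: 6.95
position: [0.5882, 0.0804, 0.2381]
tool_rot: [-0.0, 1.0, 0.001, 0.001]
ft_force: [-4.5, -0.2, 12.5]
grip_width: 0.0392
grip_force: 40.0
```

Emit:
move_arm:
  commands:
    - [[-0.0,0,0.03,0,0,0],[0,0,0.05,0,0,0],[0,0,0.05,0,0,0],[0,0,0.05,0,0,0],[0,0,0.05,0,0,0]]

```text
time: 7.58
position: [0.5881, 0.0804, 0.2381]
tool_rot: [-0.0, 1.0, 0.001, 0.001]
ft_force: [-7.6, -0.3, 23.3]
grip_width: 0.0392
grip_force: 40.0
```

Run:
```python
from h import *
s=camera("scene");o=get_obs();print(o["time"],o["position"],o["ft_force"],o["moment"],o["joint_velocities"].round(3))
P=depthmap(s);q=P[(np.hypot(P[...,0]-.5875,P[...,1]-.08)<.047)&(P[...,2]>.048)&(P[...,2]<.058)]
q=q[np.abs(q[:,2]-np.median(q[:,2]))<.002]
A=np.c_[q[:,:2],np.ones(len(q))];f=np.linalg.lstsq(A,q[:,2],rcond=None)[0];print(len(q),"flange top z",np.median(q[:,2]),"slopes",f[:2])
g=P[(P[...,0]<.56)&(P[...,0]>.54)&(P[...,1]>.12)&(P[...,1]<.14)];print("seat",np.median(g[:,2]),"deck",np.median(P[(abs(P[...,0]-.58)<.02)&(abs(P[...,1]+.05)<.02)][:,2]))
b=cv2.resize(s["pixels"][150:240,250:385],(750,500),interpolation=cv2.INTER_CUBIC);cv2.imwrite("pics/a2.png",b)
```

```text
7.625 [0.58805691 0.0804258  0.23807976] [-7.87950873 -0.98306325 24.20020611] [ 0.00975944  1.23748119 -0.01675056] [ 0.001 -0.001  0.001  0.    -0.001 -0.   ]
202 flange top z 0.053512708977047296 slopes [0.0026782  0.00043306]
seat 0.4464328845116602 deck 0.04979471018396886
```

View pics/a2.png

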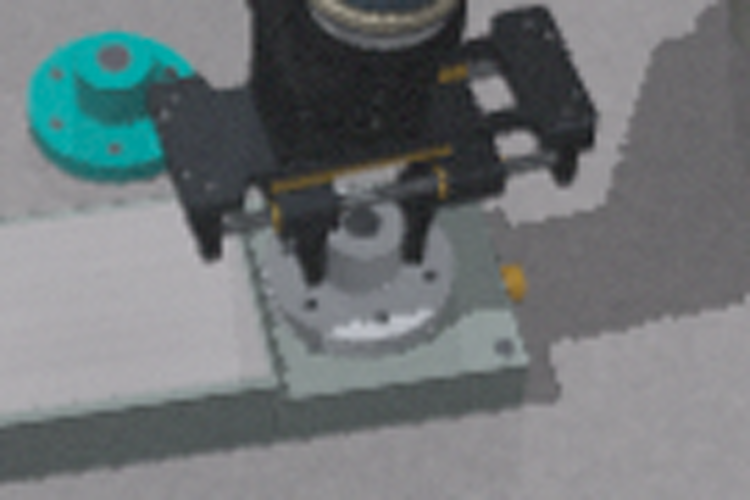

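The picture shows the flange (crop (365,290)) flat on the seat. Its top measures 53.5 mm (54 expected when home), the slope is below 0.2°, and the force rose to 24 N with no further travel, so it is fully home.

```bash
python3 -c "
from rig import *
print(hand_in())"
```

```text
the job is handed in; nothing more can be done
None
```

I slid the cover along the stand onto the locating pin and pressed it flat on the seat. I handed it in with the gripper still holding it down at about 24 N; the hand-in gave no verdict.

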